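# Snap the seed box lid shut all round

## Task

The lid of the budgie's seed box is only resting on: press down each of its four white rim sections with the fingertips until every one clicks shut, in any order. Don't pick up the box, tip it or shove it along the table, leave the other things where they are, and finish with the hand clear.

Things in the scene. Friction and masses are not known exactly. Their poses are not given: they have to be found in the camera images.
- seed_box: Teal seed box, about 0.75 kg, loose: 120 mm (x) by 160 mm (y), origin at the centre of its underside, z up. Its white snap-fit lid has a fixed centre panel (74 by 114 mm, top at z = 78 mm) inside a rim of four separate 20 mm wide sections, all up at the start. A section that is up has its top at z = 88 mm and shows red gasket under it; a shut one has its top at z = 80 mm and hides it.
- rim_front (a joint): Travel of the front rim section (on the box's -x side) in m: 0 = up, 0.008 = shut. It moves straight down; it resists with up to 9 N at first, less and less over the first 5 mm (springing back up if released before), then snaps down by itself onto its stop and stays shut.
- rim_front_top (a point): Centre of the top face of the front rim section (160 by 20 mm, 8 mm thick, white, with a 30 by 8 mm blue thumb mark at this point); moves down 8 mm with it. Axes as the box's.
- rim_back (a joint): Travel of the back rim section (on the box's +x side) in m: 0 = up, 0.008 = shut. It moves straight down; it resists with up to 9 N at first, less and less over the first 5 mm (springing back up if released before), then snaps down by itself onto its stop and stays shut.
- rim_back_top (a point): Centre of the top face of the back rim section (160 by 20 mm, 8 mm thick, white, with a 30 by 8 mm blue thumb mark at this point); moves down 8 mm with it. Axes as the box's.
- rim_left (a joint): Travel of the left rim section (on the box's +y side) in m: 0 = up, 0.008 = shut. It moves straight down; it resists with up to 9 N at first, less and less over the first 5 mm (springing back up if released before), then snaps down by itself onto its stop and stays shut.
- rim_left_top (a point): Centre of the top face of the left rim section (74 by 20 mm, 8 mm thick, white, with a 30 by 8 mm blue thumb mark at this point); moves down 8 mm with it. Axes as the box's.
- rim_right (a joint): Travel of the right rim section (on the box's -y side) in m: 0 = up, 0.008 = shut. It moves straight down; it resists with up to 9 N at first, less and less over the first 5 mm (springing back up if released before), then snaps down by itself onto its stop and stays shut.
- rim_right_top (a point): Centre of the top face of the right rim section (74 by 20 mm, 8 mm thick, white, with a 30 by 8 mm blue thumb mark at this point); moves down 8 mm with it. Axes as the box's.
- red_dish: Red ceramic dish, 110 mm across, 35 mm high; origin at the centre of its underside; a bystander, to be left where it is.
- feeder: Empty green plastic feeder tray, 75 by 110 mm, 60 mm high; origin at the centre of its underside; a bystander, to be left where it is.
- jar: Amber jar, 66 mm across, 100 mm high; origin at the centre of its underside; a bystander, to be left where it is.
- perch: Spare bamboo perch lying along its y, 220 mm long, 20 mm high; origin at the centre of its underside; a bystander, to be left where it is.
- mirror_toy: Round blue mirror toy lying flat, 64 mm across, 10 mm high; origin at the centre of its underside; a bystander, to be left where it is.
- brush: Small cleaning brush lying along its x, 170 mm long; origin at the centre of its underside; a bystander, to be left where it is.
- ring_toy: Orange toy ring lying flat, 64 mm across, 12 mm high; origin at the centre of its underside; a bystander, to be left where it is.
There are look-alikes about, which are no part of the job. Of the things that look like the seed_box, the middle-sized one is meant.

How it is judged:
By the outcome, as a careful person would: the job done as asked, in the order asked, and still so for the second after the job is handed in, with the robot touching nothing.
It also fails if it takes over 48 s, if anything falls off the work surface, if the arm or the gripper's body presses on something with over 40 N, if the wrist force passes 120 N, or if a joint passes its speed limit or range.

## Robot

A 6-joint arm with a two-finger parallel gripper is mounted at the origin on the work surface. World frame = base frame: x ahead of the robot, y to its left, z up, the work surface at z = 0. Lengths are in m, angles in rad, forces in N, time in s.
With the tool pointing down it reaches from about 0.2 to 0.875 m from the base axis. Payload 3.4 kg.
Tool frame: the origin (TCP) lies at the very end of the fingers, on their centre line; the grasp point (between the pads) lies 19 mm behind it; z points along the fingers, y is the line along which they close (so a half turn about z gives the same grasp; the last joint's range is limited). The gripper opens to 94 mm and grips with 3 to 60 N. Pads are 16 mm wide; open, the fingers measure 119 mm over their backs; the gripper's body (75 mm by 177 mm) begins 78 mm behind the grasp point.
Start: joints at [-1.345, 0.276, 1.505, -0, 1.361, -0.121], TCP at [0.195, -0.541, 0.18] pointing down, gripper open.
Joint ranges: [-2.89, 2.89], [-0.75, 2.08], [0.22, 2.7], [-1.18, 4.32], [0.11, 2.71], [-2.7, 2.7]. Speed limits (rad/s): [2.57, 2.57, 3.14, 3.14, 3.14, 3.14].

## Interface

Orientations are given as a 3x3 rotation matrix whose columns are the frame's x, y, z axes.
In Python, from workcell import ctrl, cams gives the robot as it stands.
- The arm moves only by the tool play_rows, never from a script. Its argument "plan" is a list of rows, each a list of 3 entries, a list of its own where there are three numbers: the finger opening in mm, from 0 to 94, then the shift along the world's x, y, z in units of 60 mm (1.0 is 60 mm), then the turn, a rotation vector about the world's x, y, z in units of 90 degrees (1.0 is 90 degrees). In form: [[gripper, [dx, dy, dz], [wx, wy, wz]], ...]. A call has 1 to 20 rows; each row shifts and turns the commanded pose from where the row before left it; what a row does not reach is not made up. A row lasts 1/8 s, in which the tool goes at most 62.5 mm and 10.7 degrees, less where a joint would pass 70% of its speed; a pose out of reach is approached as far as the arm can. A call with a number of a shift or a turn outside -1 to 1 is refused whole. A call with a gripper value outside its range is refused whole. The fingers move at their own pace and stop on an object; "grip_force" is the grip in N (left out, the last holds). Time passes only in rows, so rows that do not move let the fingers close. It gives the time, the measured TCP pose, the force, the opening and the grip force at its end, in the units of the state.
- ctrl.observe(): the state, without advancing time (a new reading comes with each control period).
- cams.grab_frame(name): name is "side" or "top" or "wrist"; returns the picture (480x640x3 uint8, blue, green, red); there is no depth.
- cams.calibration(name): a dict with "camera_matrix" (3x3 intrinsics, pixels), "dist" ([k1, k2, p1, p2, k3] as OpenCV has them; the pictures are not rectified), "pose" (4x4, takes a point from camera to world coordinates); the wrist camera has in their place "mount" (4x4, takes a point from camera to tool coordinates, whose origin is the TCP and whose axes are the flange's). Camera axes: x right, y down, z forward; pixel columns grow to the right and rows downward; lengths in m; the calibration is good to about 2 mm. A picture is of the moment at which its call begins: read the wrist's pose just before it. calibration takes no time and is no camera call.
- ctrl.job_done(): hands the job in; it is judged then, once.
The state is a dict: "t": time; "qpos": joint angles; "joint_vel": joint speeds; "effort": joint torques, N m; "tool_pos": TCP position; "eef_rot": TCP orientation; "contact_force": force on the tool from outside, world axes, zero at the start; "wrist_torque": the same for the moment, N m; "finger_gap": finger opening in m; "grip_force": force on a finger pad.
Only numpy, scipy, OpenCV 4.12 (cv2) and the standard library are available. Lean on these libraries where they do the work, as an engineer would, in place of code of your own. Each camera call takes 0.05 s, during which the arm holds its last target. There are 200 camera calls.

## Working session

There is one attempt and no reset: what is moved stays moved. The work goes in short steps, Python scripts to look and compute and a tool call to move; the robot and the scene stay as the last step left them, time stands still between calls to the robot, and variables do not carry over. Pictures are saved under pics/ and viewed, at most 10 in all, crops included, and the job is handed in when it is done.

Besides the shell and the picture viewer there is one more tool, called after "Call:" by a JSON object that holds its "name" and its "arguments". play_rows: Moves the arm, as the interface text tells. Shifts and turns lie within -1 to 1; 1 stands for 60 mm of shift or 90 degrees of turn. Its arguments: {"type":"object","properties":{"plan":{"type":"array"},"grip_force":{"type":"number"}},"required":["plan"]}

```bash
mkdir -p pics
python3 - <<'E'
from workcell import ctrl,cams
import cv2,numpy as np
print(ctrl.observe())
for n in("top","side"):
    im=cams.grab_frame(n); cv2.imwrite(f"pics/{n}0.png",im)
    c=cams.calibration(n); print(n,c)
print(cams.calibration("wrist"))
E
```

```text
{'t': 0.0, 'qpos': array([-1.34501410e+00,  2.76587389e-01,  1.50614132e+00, -2.52520781e-05,
        1.36066897e+00, -1.20977086e-01]), 'joint_vel': array([-8.71562250e-04,  3.04636293e-04, -1.11948934e-03, -5.92734298e-05,
        1.36347508e-03,  2.37094014e-06]), 'effort': array([ 1.03750292e-03, -4.04574966e+01, -2.37228674e+01,  7.02025881e-02,
        3.43965751e-02, -1.41815881e-04]), 'tool_pos': array([ 0.19527364, -0.54017228,  0.17930585]), 'eef_rot': array([[ 9.40477248e-01,  3.39856386e-01, -4.28156795e-04],
       [ 3.39856601e-01, -9.40475633e-01,  1.75367549e-03],
       [ 1.93326782e-04, -1.79480381e-03, -9.99998371e-01]]), 'contact_force': array([ 0.03560322, -0.81343757,  0.48159018]), 'wrist_torque': array([-0.02038323, -0.0301929 , -0.0047555 ]), 'grip_force': 0.0, 'finger_gap': 0.09398343150218504}
top {'camera_matrix': array([[582.17937   ,   0.        , 326.74538721],
       [  0.        , 582.17937   , 238.45082582],
       [  0.        ,   0.        ,   1.        ]]), 'dist': array([0.01616697, 0.        , 0.        , 0.        , 0.        ]), 'pose': array(
[... 750 characters left out ...]
78771451, -0.61581208,  0.99074939],
       [ 0.        ,  0.        ,  0.        ,  1.        ]])}
{'camera_matrix': array([[425.44756513,   0.        , 319.39715724],
       [  0.        , 425.44756513, 235.9345442 ],
       [  0.        ,   0.        ,   1.        ]]), 'dist': array([0.02619652, 0.        , 0.        , 0.        , 0.        ]), 'mount': array([[ 9.23412761e-04, -9.59210078e-01, -2.82692718e-01,
         8.22250301e-02],
       [ 9.99999567e-01,  9.17334788e-04,  1.53861719e-04,
        -1.78493605e-03],
       [ 1.11738153e-04, -2.82692738e-01,  9.59210511e-01,
        -2.05052460e-01],
       [ 0.00000000e+00,  0.00000000e+00,  0.00000000e+00,
         1.00000000e+00]])}
```

View pics/top0.png

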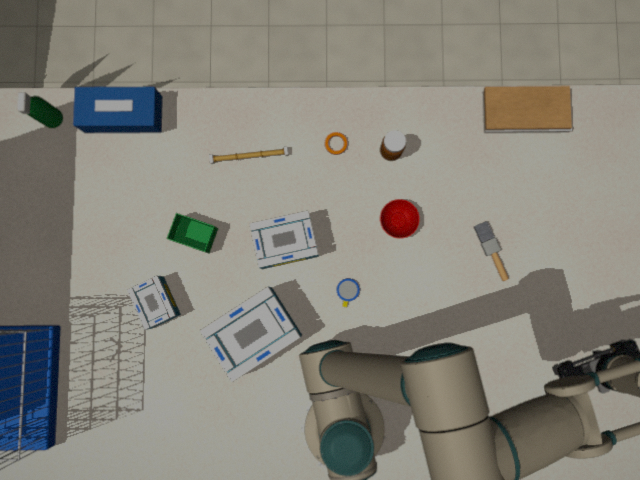

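View pics/side0.png

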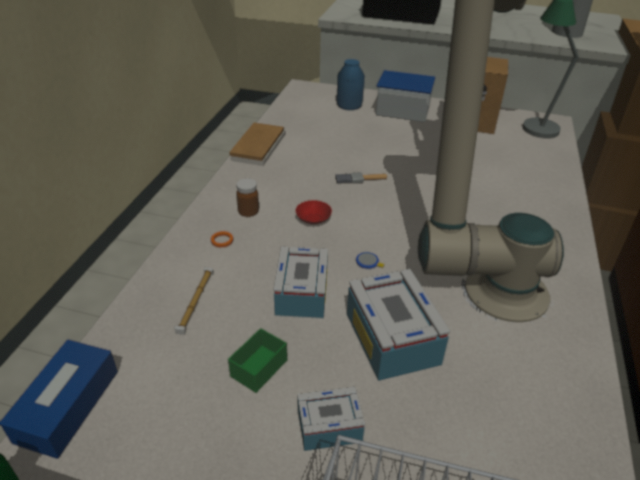

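The top view shows three similar boxes. The middle-sized one is at about (285,240); its long side is about 61 px, which fits 160 mm. Next I'll measure its four blue marks.

```bash
cat > h.py <<'E'
import cv2,numpy as np
from workcell import ctrl,cams
def ray(c,T,px,z):
    u=cv2.undistortPoints(np.array([[px]],float),c["camera_matrix"],c["dist"])[0,0]
    d=T[:3,:3]@[u[0],u[1],1]; o=T[:3,3]
    return o+d*(z-o[2])/d[2]
def blues(im,roi,amin):
    x0,y0,x1,y1=roi
    h=cv2.cvtColor(im,cv2.COLOR_BGR2HSV)[y0:y1,x0:x1]
    m=cv2.inRange(h,(105,110,60),(125,255,255))
    n,l,s,c=cv2.connectedComponentsWithStats(m)
    return [(c[i]+[x0,y0],s[i,4]) for i in range(1,n) if s[i,4]>=amin]
E
python3 - <<'E'
from h import *
for n,roi in(("top",(240,200,330,280)),("side",(265,235,340,325))):
    im=cv2.imread(f"pics/{n}0.png"); c=cams.calibration(n)
    for p,a in blues(im,roi,5): print(n,p.round(1),a,ray(c,c["pose"],p,.088).round(4))
E
```

```text
top [279.6 219.7] 23 [0.5521 0.1673 0.088 ]
top [309.3 232.7] 21 [0.5174 0.0889 0.088 ]
top [257.1 244.2] 21 [0.4875 0.2259 0.088 ]
top [287.4 256.7] 25 [0.4543 0.1462 0.088 ]
side [280.8 266.3] 6 [0.5549 0.1667 0.088 ]
side [322.  268.5] 6 [0.4566 0.1451 0.088 ]
```

Call:
{"name": "play_rows", "arguments": {"plan": [[0,[0.308,0.817,0],[0,0,-0.043]],[0,[0.308,0.817,0],[0,0,-0.043]],[0,[0.308,0.817,0],[0,0,0]],[0,[0.308,0.817,0],[0,0,0]],[0,[0.308,0.817,0],[0,0,0]],[0,[0.308,0.817,0],[0,0,0]],[0,[0.308,0.817,0],[0,0,0]],[0,[0.308,0.817,0],[0,0,0]],[0,[0.308,0.817,0],[0,0,0]],[0,[0.308,0.817,0],[0,0,0]],[0,[0.308,0.817,0],[0,0,0]],[0,[0.308,0.817,0],[0,0,0]],[0,[0.308,0.817,0],[0,0,0]],[0,[0.308,0.817,0],[0,0,0]],[0,[0,0,0],[0,0,0]],[0,[0,0,0],[0,0,0]]], "grip_force": 10}}

```text
t: 2.1
tool_pos: [0.4534, 0.145, 0.1797]
eef_rot: [[0.978, 0.211, -0.002], [0.211, -0.978, -0.001], [-0.002, 0.001, -1.0]]
contact_force: [-0.5, -1.4, 0.4]
finger_gap: 0.0004
grip_force: 0.0
```

```bash
cat > w.py <<'E'
import sys
from h import *
s=ctrl.observe(); im=cams.grab_frame("wrist"); cv2.imwrite(f"pics/{sys.argv[1]}.png",im)
print(s["t"],s["tool_pos"].round(4),s["contact_force"].round(2),s["finger_gap"],np.degrees(np.arctan2(s["eef_rot"][1,0],s["eef_rot"][0,0])),s["eef_rot"][:,2].round(4))
T=np.eye(4);T[:3,:3]=s["eef_rot"];T[:3,3]=s["tool_pos"]
c=cams.calibration("wrist");T=T@c["mount"]
for p,a in blues(im,(0,0,640,480),80): print(p.round(1),a,ray(c,T,p,.088).round(4),ray(c,T,p,.080).round(4))
E
python3 w.py w1
```

```text
2.1 [0.4534 0.145  0.1797] [-0.49 -1.43  0.35] 0.00036720080057225213 12.171704819103342 [-0.0016 -0.0011 -1.    ]
[315.5  78.5] 550 [0.5518 0.1706 0.088 ] [0.5523 0.1708 0.08  ]
[213.6 155.9] 464 [0.4882 0.2286 0.088 ] [0.487  0.2303 0.08  ]
[418.  155.3] 475 [0.5183 0.0914 0.088 ] [0.5179 0.0895 0.08  ]
[316.  226.5] 410 [0.454  0.1493 0.088 ] [0.4518 0.1489 0.08  ]
[456.5 315.3] 1061 [0.4077 0.0292 0.088 ] [0.4043 0.0255 0.08  ]
[102.8 384.1] 614 [0.2897 0.2889 0.088 ] [0.2831 0.2923 0.08  ]
[ 29.7 473.9] 158 [0.1889 0.3417 0.088 ] [0.1796 0.3465 0.08  ]
```

View pics/w1.png

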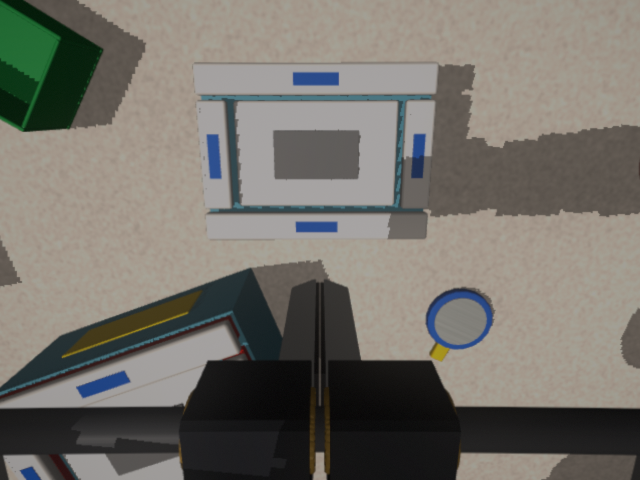

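The middle box is centred in the wrist view. Its marks agree with the top view to about 3 mm, so I'll use the averages. Front section first.

Call:
{"name": "play_rows", "arguments": {"plan": [[0,[0.01,0.05,-0.5],[0,0,0]],[0,[0,0,-0.5],[0,0,0]],[0,[0,0,-0.4],[0,0,0]],[0,[0,0,-0.06],[0,0,0]],[0,[0,0,-0.06],[0,0,0]],[0,[0,0,-0.06],[0,0,0]],[0,[0,0,-0.06],[0,0,0]],[0,[0,0,-0.03],[0,0,0]],[0,[0,0,0],[0,0,0]]]}}

```text
t: 3.28
tool_pos: [0.4547, 0.1485, 0.08]
eef_rot: [[0.978, 0.21, -0.0], [0.21, -0.978, -0.0], [-0.0, 0.0, -1.0]]
contact_force: [0.1, -0.4, 0.0]
finger_gap: 0.0006
grip_force: 0.0
```

Call:
{"name": "play_rows", "arguments": {"plan": [[0,[0,0,-0.03],[0,0,0]],[0,[0,0,0],[0,0,0]]]}}

```text
t: 3.52
tool_pos: [0.4547, 0.1485, 0.0781]
eef_rot: [[0.978, 0.21, -0.0], [0.21, -0.978, -0.0], [-0.0, 0.0, -1.0]]
contact_force: [-0.5, -0.3, -0.1]
finger_gap: 0.0003
grip_force: 0.0
```

Call:
{"name": "play_rows", "arguments": {"plan": [[0,[0,0,0.6],[0,0,0]],[0,[0.28,0.66,0.1],[0,0,0]],[0,[0.28,0.66,0],[0,0,0]],[0,[0,0,0],[0,0,0]],[0,[0,0,-0.4],[0,0,0]],[0,[0,0,-0.06],[0,0,0]],[0,[0,0,-0.06],[0,0,0]],[0,[0,0,-0.06],[0,0,0]],[0,[0,0,-0.06],[0,0,0]],[0,[0,0,-0.06],[0,0,0]],[0,[0,0,0],[0,0,0]],[0,[0,0,0],[0,0,0]]]}}

```text
t: 5.03
tool_pos: [0.4884, 0.2277, 0.0782]
eef_rot: [[0.978, 0.21, 0.0], [0.21, -0.978, -0.0], [0.0, 0.0, -1.0]]
contact_force: [-0.1, 0.2, 0.1]
finger_gap: 0.0002
grip_force: 0.0
```

No contact force even at 78 mm, so I need to look before pressing further.

Call:
{"name": "play_rows", "arguments": {"plan": [[0,[0,0,0.9],[0,0,0]],[0,[-0.28,-0.66,0.8],[0,0,0]],[0,[-0.28,-0.66,0],[0,0,0]],[0,[0,0,0],[0,0,0]]]}}

```text
t: 5.52
tool_pos: [0.4545, 0.148, 0.1798]
eef_rot: [[0.978, 0.208, 0.001], [0.208, -0.978, -0.0], [0.001, 0.001, -1.0]]
contact_force: [0.5, 0.7, 0.4]
finger_gap: 0.0006
grip_force: 0.0
```

```bash
python3 w.py w2; python3 -c "
from h import *
im=cams.grab_frame('side');cv2.imwrite('pics/s2.png',cv2.resize(im[225:345,250:410],(800,600),interpolation=2))"
```

```text
5.525 [0.4545 0.148  0.1798] [0.54 0.67 0.41] 0.0005813996134873894 11.982824417664428 [ 1.3e-03 -5.0e-04 -1.0e+00]
[319.   81.5] 540 [0.5519 0.1707 0.088 ] [0.5524 0.1708 0.08  ]
[421.3 157.7] 466 [0.5184 0.0916 0.088 ] [0.518  0.0895 0.08  ]
[217.4 158.9] 463 [0.4883 0.2287 0.088 ] [0.4871 0.2304 0.08  ]
[319.9 229. ] 368 [0.4541 0.1492 0.088 ] [0.4519 0.1487 0.08  ]
[459.6 316.9] 1060 [0.4079 0.0298 0.088 ] [0.4045 0.0261 0.08  ]
[107.2 387. ] 615 [0.2897 0.2888 0.088 ] [0.2832 0.2921 0.08  ]
[ 33.3 475.3] 115 [0.1905 0.3423 0.088 ] [0.1813 0.3471 0.08  ]
```

View pics/w2.png

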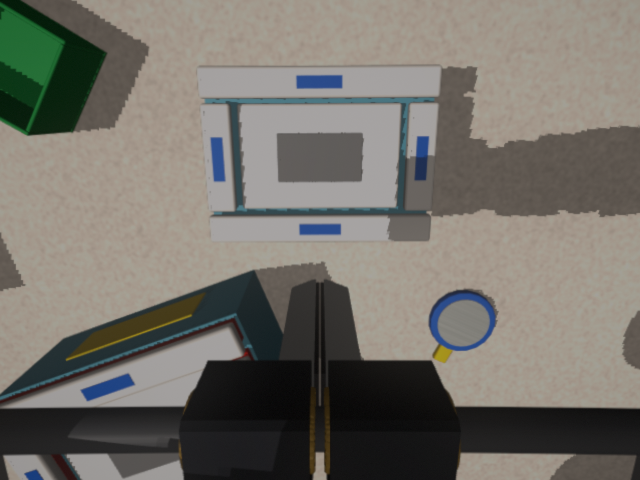

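View pics/s2.png

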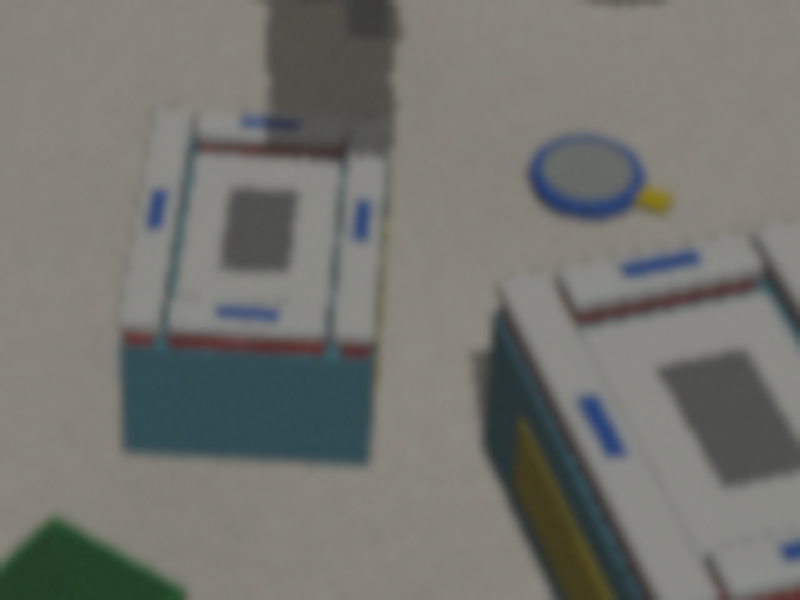

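All four sections are still up: red gasket shows under each in the side view, and the wrist marks haven't moved. The fingers never made contact, so I'll lower over the front section and look at the tip.

Call:
{"name": "play_rows", "arguments": {"plan": [[0,[0,0,-0.8],[0,0,0]],[0,[0,0,-0.8],[0,0,0]],[0,[0,0,-0.1],[0,0,0]],[0,[0,0,0],[0,0,0]]]}}

```text
t: 6.12
tool_pos: [0.4561, 0.1504, 0.077]
eef_rot: [[0.978, 0.211, 0.0], [0.211, -0.978, 0.0], [0.0, -0.0, -1.0]]
contact_force: [1.3, -0.1, 0.2]
finger_gap: 0.0006
grip_force: 0.0
```

```bash
python3 w.py w3; python3 -c "
from h import *
a=cv2.imread('pics/w3.png')[60:420,180:480]
b=cv2.resize(cams.grab_frame('side')[215:335,270:390],(360,360),interpolation=2)
cv2.imwrite('pics/c3.png',np.hstack([a,b]))"
```

```text
6.125 [0.4561 0.1504 0.077 ] [ 1.32 -0.12  0.23] 0.0006147656414640512 12.173030124374161 [ 2.e-04  1.e-04 -1.e+00]
[324.5  71. ] 1330 [0.552  0.1706 0.088 ] [0.5526 0.1707 0.08  ]
[477.7 186.7] 1090 [0.5184 0.0913 0.088 ] [0.5177 0.0881 0.08  ]
[171.  187.2] 1077 [0.4883 0.2287 0.088 ] [0.4864 0.2311 0.08  ]
[348.9 286.8] 125 [0.4576 0.1375 0.088 ] [0.4543 0.1362 0.08  ]
[503.8 373.8] 1533 [0.4272 0.0474 0.088 ] [0.4227 0.0424 0.08  ]
```

View pics/c3.png

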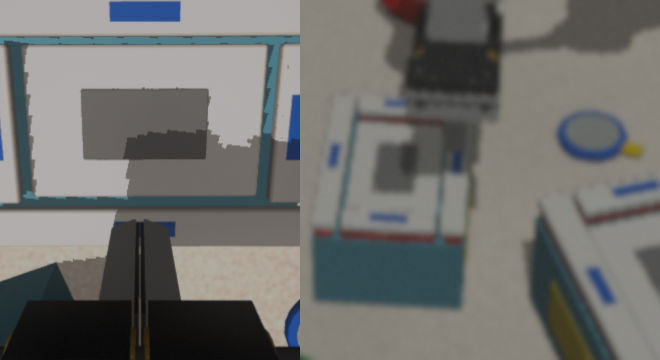

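The tip looks to be directly over the front mark, near (320,283), but there's no force yet. I'll go down in small steps until I feel contact.

Call:
{"name": "play_rows", "arguments": {"plan": [[0,[-0.02,-0.03,-0.05],[0,0,0]],[0,[0,0,0],[0,0,0]]]}}

```text
t: 6.48
tool_pos: [0.4544, 0.1478, 0.0744]
eef_rot: [[0.978, 0.21, 0.001], [0.21, -0.978, 0.0], [0.001, 0.0, -1.0]]
contact_force: [-0.4, 0.9, -0.4]
finger_gap: 0.0009
grip_force: 0.0
```

Call:
{"name": "play_rows", "arguments": {"plan": [[0,[0,0,-0.04],[0,0,0]],[0,[0,0,0],[0,0,0]]]}}

```text
t: 6.72
tool_pos: [0.454, 0.1478, 0.0713]
eef_rot: [[0.978, 0.21, -0.0], [0.21, -0.978, -0.0], [-0.0, 0.0, -1.0]]
contact_force: [-0.2, 0.8, 0.5]
finger_gap: 0.0003
grip_force: 0.0
```

Call:
{"name": "play_rows", "arguments": {"plan": [[0,[0,0,-0.04],[0,0,0]],[0,[0,0,0],[0,0,0]]]}}

```text
t: 6.98
tool_pos: [0.4539, 0.1478, 0.0687]
eef_rot: [[0.978, 0.21, -0.001], [0.21, -0.978, -0.0], [-0.001, 0.0, -1.0]]
contact_force: [-0.8, 0.7, 0.8]
finger_gap: 0.0004
grip_force: 0.0
```

```bash
python3 w.py w4; python3 -c "
from h import *
a=cv2.imread('pics/w4.png')[60:420,180:480]
b=cv2.resize(cams.grab_frame('top')[170:290,230:350],(360,360),interpolation=2)
cv2.imwrite('pics/c4.png',np.hstack([a,b]))"
```

```text
6.975 [0.4539 0.1478 0.0687] [-0.81  0.68  0.79] 0.00038194479794559073 12.130815229078017 [-5.e-04 -2.e-04 -1.e+00]
[319.4  61.9] 1545 [0.5519 0.1707 0.088 ] [0.5527 0.1709 0.08  ]
[159.1 184.2] 1212 [0.4885 0.2287 0.088 ] [0.4865 0.2314 0.08  ]
[480.6 183.2] 1199 [0.5185 0.0914 0.088 ] [0.5179 0.0881 0.08  ]
[506.2 375.7] 1548 [0.4287 0.0486 0.088 ] [0.4242 0.0435 0.08  ]
```

View pics/c4.png

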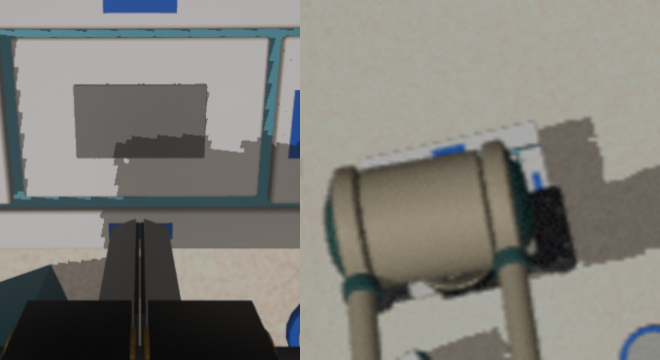

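The wrist view puts the visible fingertips at about (320,281). A 16 mm wide tip at the stated TCP should show at about v=262, so the fingertips look up to about 25 mm shorter than stated. I'll keep descending gently, feeling for force.

Call:
{"name": "play_rows", "arguments": {"plan": [[0,[0,0,-0.05],[0,0,0]],[0,[0,0,0],[0,0,0]]]}}

```text
t: 7.32
tool_pos: [0.4538, 0.1478, 0.0657]
eef_rot: [[0.978, 0.21, -0.001], [0.21, -0.978, -0.0], [-0.001, 0.0, -1.0]]
contact_force: [0.1, -0.5, 0.5]
finger_gap: 0.0002
grip_force: 0.0
```

Call:
{"name": "play_rows", "arguments": {"plan": [[0,[0,0,-0.04],[0,0,0]],[0,[0,0,0],[0,0,0]]]}}

```text
t: 7.58
tool_pos: [0.4539, 0.1479, 0.0633]
eef_rot: [[0.978, 0.21, -0.001], [0.21, -0.978, -0.0], [-0.001, 0.0, -1.0]]
contact_force: [-0.6, -0.1, -0.7]
finger_gap: 0.0004
grip_force: 0.0
```

Call:
{"name": "play_rows", "arguments": {"plan": [[0,[0,0,-0.03],[0,0,0]],[0,[0,0,0],[0,0,0]]]}}

```text
t: 7.82
tool_pos: [0.4542, 0.1479, 0.0625]
eef_rot: [[0.978, 0.21, 0.0], [0.21, -0.978, -0.0], [0.0, 0.0, -1.0]]
contact_force: [-1.5, -0.3, 6.5]
finger_gap: 0.0001
grip_force: 3.6
```

Contact at TCP z of about 0.063 (6.5 N), which confirms the fingers are about 25 mm short. Pressing through.

Call:
{"name": "play_rows", "arguments": {"plan": [[0,[0,0,-0.04],[0,0,0]],[0,[0,0,-0.03],[0,0,0]],[0,[0,0,-0.03],[0,0,0]],[0,[0,0,0],[0,0,0]]]}}

```text
t: 8.32
tool_pos: [0.4539, 0.1478, 0.0554]
eef_rot: [[0.978, 0.21, -0.001], [0.21, -0.978, -0.0], [-0.001, 0.0, -1.0]]
contact_force: [-0.2, 0.1, -0.1]
finger_gap: 0.0003
grip_force: 0.0
```

Call:
{"name": "play_rows", "arguments": {"plan": [[0,[0,0,-0.02],[0,0,0]],[0,[0,0,-0.02],[0,0,0]],[0,[0,0,0],[0,0,0]]]}}

```text
t: 8.7
tool_pos: [0.4542, 0.1479, 0.0548]
eef_rot: [[0.978, 0.21, 0.001], [0.21, -0.978, -0.0], [0.001, 0.0, -1.0]]
contact_force: [-2.3, -0.8, 11.3]
finger_gap: 0.0003
grip_force: 5.9
```

The front section snapped and sits on its stop. Left is next.

Call:
{"name": "play_rows", "arguments": {"plan": [[0,[0,0,0.6],[0,0,0]],[0,[0.285,0.665,0],[0,0,0]],[0,[0.285,0.665,0],[0,0,0]],[0,[0,0,0],[0,0,0]],[0,[0,0,-0.36],[0,0,0]],[0,[0,0,-0.04],[0,0,0]],[0,[0,0,-0.04],[0,0,0]],[0,[0,0,-0.04],[0,0,0]]]}}

```text
t: 9.7
tool_pos: [0.4882, 0.2271, 0.0618]
eef_rot: [[0.978, 0.21, 0.0], [0.21, -0.978, -0.0], [0.0, 0.0, -1.0]]
contact_force: [-2.6, -1.1, 6.5]
finger_gap: 0.0005
grip_force: 3.5
```

Call:
{"name": "play_rows", "arguments": {"plan": [[0,[0,0,-0.04],[0,0,0]],[0,[0,0,-0.04],[0,0,0]],[0,[0,0,-0.04],[0,0,0]],[0,[0,0,0],[0,0,0]]]}}

```text
t: 10.2
tool_pos: [0.4889, 0.2277, 0.0548]
eef_rot: [[0.978, 0.21, 0.002], [0.21, -0.978, 0.0], [0.002, 0.0, -1.0]]
contact_force: [-2.4, -1.8, 10.7]
finger_gap: 0.0007
grip_force: 5.0
```

Call:
{"name": "play_rows", "arguments": {"plan": [[0,[0,0,0.6],[0,0,0]],[0,[0.53,-0.48,0],[0,0,0]],[0,[0.53,-0.48,0],[0,0,0]],[0,[0,0,0],[0,0,0]],[0,[0,0,-0.36],[0,0,0]],[0,[0,0,-0.04],[0,0,0]],[0,[0,0,-0.04],[0,0,0]],[0,[0,0,-0.04],[0,0,0]]]}}

```text
t: 11.2
tool_pos: [0.5515, 0.1707, 0.062]
eef_rot: [[0.978, 0.211, 0.0], [0.211, -0.978, 0.0], [0.0, -0.0, -1.0]]
contact_force: [-2.5, -0.5, 7.5]
finger_gap: 0.0006
grip_force: 3.6
```

Call:
{"name": "play_rows", "arguments": {"plan": [[0,[0,0,-0.04],[0,0,0]],[0,[0,0,-0.04],[0,0,0]],[0,[0,0,-0.04],[0,0,0]],[0,[0,0,0],[0,0,0]]]}}

```text
t: 11.7
tool_pos: [0.5524, 0.1704, 0.0549]
eef_rot: [[0.978, 0.21, 0.002], [0.21, -0.978, 0.0], [0.002, -0.0, -1.0]]
contact_force: [-3.3, -0.2, 9.5]
finger_gap: 0.0008
grip_force: 4.5
```

Now right, at about (0.518, 0.091).

Call:
{"name": "play_rows", "arguments": {"plan": [[0,[0,0,0.6],[0,0,0]],[0,[-0.285,-0.665,0],[0,0,0]],[0,[-0.285,-0.665,0],[0,0,0]],[0,[0,0,0],[0,0,0]],[0,[0,0,-0.36],[0,0,0]],[0,[0,0,-0.04],[0,0,0]],[0,[0,0,-0.04],[0,0,0]],[0,[0,0,-0.04],[0,0,0]]]}}

```text
t: 12.7
tool_pos: [0.5184, 0.0909, 0.0617]
eef_rot: [[0.978, 0.211, 0.001], [0.211, -0.978, 0.0], [0.001, -0.0, -1.0]]
contact_force: [-2.8, -0.3, 7.2]
finger_gap: 0.0007
grip_force: 3.4
```

Call:
{"name": "play_rows", "arguments": {"plan": [[0,[0,0,-0.04],[0,0,0]],[0,[0,0,-0.04],[0,0,0]],[0,[0,0,-0.04],[0,0,0]],[0,[0,0,0],[0,0,0]]]}}

```text
t: 13.2
tool_pos: [0.5183, 0.0905, 0.0548]
eef_rot: [[0.978, 0.21, 0.002], [0.21, -0.978, 0.0], [0.002, 0.0, -1.0]]
contact_force: [-2.3, 0.9, 10.5]
finger_gap: 0.0007
grip_force: 5.2
```

Call:
{"name": "play_rows", "arguments": {"plan": [[0,[0,0,0.9],[0,0,0]],[0,[-0.5,0.4,0.9],[0,0,0]],[0,[-0.5,0.5,0.3],[0,0,0]],[0,[0,0,0],[0,0,0]],[0,[0,0,0],[0,0,0]]]}}

```text
t: 13.82
tool_pos: [0.4596, 0.1426, 0.1758]
eef_rot: [[0.978, 0.211, 0.0], [0.211, -0.978, -0.001], [0.0, 0.001, -1.0]]
contact_force: [0.5, 0.9, -0.1]
finger_gap: 0.0006
grip_force: 0.0
```

```bash
python3 w.py w5; python3 -c "
from h import *
a=cv2.resize(cv2.imread('pics/w5.png'),(480,360))
b=cv2.resize(cams.grab_frame('side')[225:325,255:345],(320,360),interpolation=2)
cv2.imwrite('pics/c5.png',np.hstack([a,b]))"
```

```text
13.825 [0.4596 0.1426 0.1758] [ 0.47  0.92 -0.11] 0.0005925234339225782 12.162297092604884 [ 2.e-04 -8.e-04 -1.e+00]
[310.  88.] 581 [0.5516 0.1704 0.088 ] [0.5519 0.1707 0.08  ]
[210.4 163.9] 452 [0.4894 0.2267 0.088 ] [0.488  0.2285 0.08  ]
[410.8 163.2] 447 [0.5187 0.0933 0.088 ] [0.5182 0.0914 0.08  ]
[311.1 232.5] 405 [0.4563 0.1496 0.088 ] [0.454  0.1493 0.08  ]
[453.4 322.7] 1068 [0.4093 0.029  0.088 ] [0.4058 0.0254 0.08  ]
[ 96.1 394.5] 634 [0.2888 0.2892 0.088 ] [0.2819 0.2927 0.08  ]
```

View pics/c5.png

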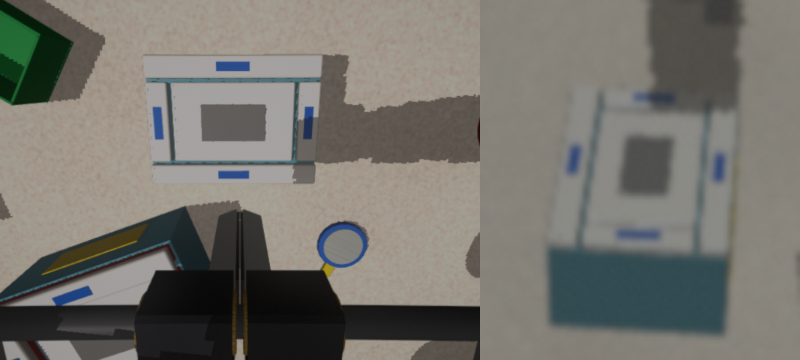

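No red gasket shows on any side now. At z=80 mm the marks fall where they did before, so all four sections are shut and the box hasn't moved. The hand is clear, so I'm handing in.

```bash
python3 -c "
from workcell import ctrl
print(ctrl.job_done())"
```

```text
the job is handed in; nothing more can be done
None
```

All four rim sections of the middle-sized seed box are pressed shut, the box stayed where it was, no other object was touched, and I handed the job in at about 14 s with the hand clear.

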